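Feed the flat tray lid into the dryer

ROBOT

A 6-joint arm with a two-finger parallel gripper is mounted at the origin on the work surface. World frame = base frame: x ahead of the robot, y to its left, z up, the work surface at z = 0. Lengths are in m, angles in rad, forces in N, time in s.
With the tool pointing down it reaches from about 0.325 to 0.775 m from the base axis. Payload 5.5 kg.
Tool frame: the origin (TCP) lies at the very end of the fingers, on their centre line; the grasp point (between the pads) lies 19 mm behind it (hold_point_z is the distance from the TCP to the grasp point, in m); z points along the fingers, x is the direction in which the jaws open and shut, and the axes are right-handed (so a half turn about z gives the same grasp; the last joint's range is limited). The gripper opens to 85 mm and grips with 20 to 120 N. Pads are 22 mm wide; open, the fingers measure 114 mm over their backs; the gripper's body (76 mm by 85 mm) begins 54 mm behind the grasp point. The pads swing forward as they close: fully open they stand 13 mm farther back than shut.
Start: joints at [-1.346, 0.091, 1.231, -0, 1.82, -0.057], TCP at [0.167, -0.576, 0.231] pointing down, gripper open.
Joint ranges: [-2.87, 2.87], [-0.86, 2.18], [0.17, 2.46], [-1.51, 4.65], [0.06, 2.69], [-2.65, 2.65]. Speed limits (rad/s): [2.57, 2.57, 3.01, 3.14, 3.14, 3.14].

INTERFACE

Orientations are given as a unit quaternion [x, y, z, w].
In Python, from plant import * gives the robot as it stands. The module is installed in compiled form; this text tells all that it offers.
- The arm moves only by the tool step_arm, never from a script. Its argument "targets" is a list that holds one entry, the list of rows, each a list of 7 numbers: the closure, from 0 (fully open) to 1 (shut), then the shift along the tool's x, y, z in mm, then the turn, a rotation vector about the tool's x, y, z in degrees. A call has exactly 8 rows; each row is the pose to reach, as a shift and turn from the pose commanded when the call began, along the tool's axes at that moment; what a row does not reach only later rows make up. A row lasts 1/12 s, in which the tool goes at most 41.7 mm and 7.16 degrees, less where a joint would pass 70% of its speed; a pose out of reach is approached as far as the arm can. A call with a gripper value outside its range is refused whole. The fingers move at their own pace and stop on an object; "grip_force" is the grip in N (left out, the last holds). Time passes only in rows, so rows that repeat a pose let the fingers close, or fill a call up. It gives the time, the measured TCP pose, the force and the opening at its end, in the units of the state.
- get_state(): the state, without advancing time (a new reading comes with each control period).
- get_image(name): name is "scene" or "side" or "wrist"; returns the picture (420x560x3 uint8, red, green, blue); there is no depth.
- camera_info(name): a dict with "fx", "fy", "cx", "cy" (pixels), "R" (3x3) and "t" (3): a world point X has camera coordinates R X + t; the wrist camera has in their place "tool_from_camera" (4x4, takes a point from camera to tool coordinates, whose origin is the TCP and whose axes are the tool frame's). Camera axes: x right, y down, z forward; pixel columns grow to the right and rows downward; lengths in m; the calibration is good to about 2 mm. A picture is of the moment at which its call begins: read the wrist's pose just before it. camera_info takes no time and is no camera call.
- sign_off(): hands the job in, once; it reports no verdict.
The state is a dict: "t": time; "joint_pos": joint angles; "joint_velocities": joint speeds; "effort": joint torques, N m; "position": TCP position; "tcp_rot": TCP orientation; "force": force on the tool from outside, world axes, zero at the start; "torque": the same for the moment, N m; "gripper_width": opening from 0.0 (shut) to 1.0 (fully open).
Only numpy, scipy, OpenCV 4.12 (cv2) and the standard library are available. Lean on these libraries where they do the work, as an engineer would, in place of code of your own. Each camera call takes 0.05 s, during which the arm holds its last target. There are 200 camera calls.

TASK

Press lightly down on the top of the flat steel lid lying on the dryer's bed and slide it, pressing on its top all the way and never pushing on its edge, straight between the two guides and under the hood until it has pushed the hidden feed stop back as far as it goes. Then throw the lever beside the slot fully over, away from the robot, and leave the other kitchenware where it stands. Press gently: more than about 25 N dents the lid.

Things in the scene. Friction and masses are not known exactly. Their poses are not given: they have to be found in the camera images.
- lid_center (a point): Flat rectangular steel lid, 150 (its x) by 120 (its y) by 4 mm, about 0.2 kg, lying flat on the dryer's white bed, its x roughly along the feed direction. Point: its centre, 2 mm under its flat top. Too wide to grip. It slides easily on the slick bed (friction about 0.2, fingertips hold it far better): a press of 6 to 12 N drags it, also while it pushes the stop.
- lid: The same lid; this origin is under its centre, on its underside.
- slot (a point): Dryer's slot: point on the bed's surface, mid-width, under the hood's front face; x is the feed direction (into the hood, away from the robot), y left, z up. The level bed reaches 300 mm in front of it, 210 mm left, 150 mm right; its height varies by millimetres. Hood: 45 mm high above the bed, 295 wide, 120 deep, opening 125 wide and 12 high; housing behind it 90 mm high.
- guide_mouth (a point): Point on the bed's surface midway between the front ends of the two aluminium guides, 45 mm in front of the slot, axes as the slot's. From here to the hood the guides are parallel, 125 mm apart and 10 mm high; toward the robot flared ends open to about 165 mm, 35 mm in front of this point.
- stop (a joint): Travel of the feed stop, a slide hidden under the hood: 0 untouched, 0.012 m at its hard end. It drags with about 2 N and stays where it is pushed. The lid's leading edge first meets it 30 to 55 mm inside the hood's face (varies, not measured); with the lid home its centre is 8 to 33 mm in front of the hood's face and 83 to 108 mm of the lid stick out.
- lever (a joint): Angle of the dryer's lever: 0 to 0.15 rad at the start, leaning toward the robot (against the feed direction), 0.5 upright, 1.0 fully thrown in the feed direction. It stays where it is left and needs about 1 N at its knob.
- lever_tip (a point): Centre of the lever's round black knob, 26 mm across, on a 10 mm rod. It swings in the dryer's x-z plane about a level axle 80 mm from the knob's centre; the axle is in the slot's frame at x -20, y -185, z +22 mm (right of the slot). The block under it is 70 by 50 by 25 mm.
- sauce_cup: Small steel cup, 48 mm across and 35 mm high, standing on the left side of the bed beside the lid; origin under its centre. To be left alone.
- bowl: Steel bowl, 120 mm across, 50 mm high, on the table to the right; origin under its centre. To be left alone.
- mug: Steel mug, 76 mm across, 85 mm high, on the table to the right; origin under its centre. To be left alone.
- spoon: Steel spoon lying on the table to the right. To be left alone.
- spray: Clear closed bottle, 66 mm across, 170 mm high, with a blue cap, on the table to the left; origin under its centre. To be left alone.
- round_lid: Round steel pot lid with a knob, 140 mm across, 36 mm high, on the table to the left; origin under its centre. To be left alone.
Things that resemble listed ones, but are neither listed nor needed, are in the scene too. Of the things shaped like the lid, the bare steel one is meant.

How it is judged:
On the way, in this order (a step that is already met when the one before it is completed fails the run):
1. the lid's leading edge is under the hood, between the guides and in line with them (x of lid_center in the frame of slot above -0.065 m and y of lid_center in the frame of slot between -0.012 and 0.012 m and angle between the x axis of lid_center and the x axis of slot, either way round below 0.1 rad), for 0.1 s.
2. the lid has pushed the feed stop back (value of joint stop above 0.009 m), for 0.2 s.
3. the lever is thrown fully over (value of joint lever above 0.85 rad), for 0.2 s.
At the end, for the whole second after the job is handed in: Feed stop at least 9 of its 12 mm back; lid flat on the bed (centre under 6 mm above it), at rest, leading edge 30 mm or more under the hood, within 12 mm of the slot's centre line and 0.1 rad of the feed direction; lever beyond 0.85 rad (value of joint stop above 0.009 m and value of joint lever above 0.85 rad and x of lid_center in the frame of slot above -0.045 m and z of lid_center in the frame of slot below 0.006 m and y of lid_center in the frame of slot between -0.012 and 0.012 m and angle between the x axis of lid_center and the x axis of slot, either way round below 0.1 rad and linear speed of lid below 0.01 m/s); the robot touches nothing.
It fails at once if the fingers press on the lid with more than 25 N (contact force between the fingers and lid above 25 N).
It fails at once if the lid is touched by its edge: the fingers touch it while the point between the fingertips is outside its outline (contact force between the fingers and lid above 0.5 N and (x of the grasp point in the frame of lid_center below -0.08 m or x of the grasp point in the frame of lid_center above 0.08 m or y of the grasp point in the frame of lid_center below -0.065 m or y of the grasp point in the frame of lid_center above 0.065 m)).
It fails at once if another piece of kitchenware is moved by more than 30 mm (distance of any of sauce_cup, bowl, mug, spoon, spray, round_lid from where it was at the start of the episode above 0.03 m).
It also fails if it takes over 72 s, if anything falls off the work surface, if the arm or the gripper's body presses on something with over 40 N, if the wrist force passes 120 N, or if a joint passes its speed limit or range.

## Working session

There is one attempt and no reset: what is moved stays moved. The work goes in short steps, Python scripts to look and compute and a tool call to move; the robot and the scene stay as the last step left them, time stands still between calls to the robot, and variables do not carry over. Pictures are saved under pics/ and viewed, about 8 in all and at most 12, crops included, and the job is handed in when it is done.

Besides the shell and the picture viewer there is one more tool, called as name(argument=value, ...) on one line, values as JSON. step_arm: Moves the arm, as the interface text tells. Its arguments: {"type":"object","properties":{"targets":{"type":"array","items":{"type":"array","items":{"type":"array","items":{"type":"number"}}}},"grip_force":{"type":"number"}},"required":["targets"]}

```bash
mkdir -p pics; cat > h.py <<'E'
from plant import *
import numpy as np, cv2
from scipy.spatial.transform import Rotation as Ro
def cam(n,st=None):
    c=camera_info(n); K=np.array([[c['fx'],0,c['cx']],[0,c['fy'],c['cy']],[0,0,1]])
    if n=='wrist':
        s=st or get_state(); T=np.eye(4);T[:3,:3]=Ro.from_quat(s['tcp_rot']).as_matrix();T[:3,3]=s['position']
        W=T@np.array(c['tool_from_camera']); R=W[:3,:3].T; t=-R@W[:3,3]
    else: R=np.array(c['R']);t=np.array(c['t'])
    return K,R,t
def ray(C,p):
    K,R,t=C; d=R.T@np.linalg.solve(K,[p[0],p[1],1]); return -R.T@t,d
def onz(C,p,z):
    o,d=ray(C,p); return o+d*(z-o[2])/d[2]
def two(C1,p1,C2,p2):
    o1,d1=ray(C1,p1);o2,d2=ray(C2,p2)
    s=np.linalg.lstsq(np.c_[d1,-d2],o2-o1,rcond=None)[0]
    a=o1+s[0]*d1;b=o2+s[1]*d2; return (a+b)/2,np.linalg.norm(a-b)
def proj(C,X):
    K,R,t=C; q=K@(R@np.array(X)+t); return q[:2]/q[2]
def snap(n,f):
    im=get_image(n); cv2.imwrite(f'pics/{f}.png',im[:,:,::-1]); return im
E
python3 - <<'E'
from h import *
s=get_state();print({k:np.round(v,3) for k,v in s.items()})
for n in('scene','side','wrist'):
    C=cam(n);snap(n,n+'0');print(n,C[0][0],C[0][1],np.round(-C[1].T@C[2],3),np.round(C[1][2],2))
E
```

```text
{'t': np.float64(0.0), 'joint_pos': array([-1.346,  0.092,  1.232,  0.   ,  1.82 , -0.057]), 'joint_velocities': array([ 0.001, -0.   , -0.   ,  0.   , -0.001, -0.001]), 'effort': array([-1.0000e-03, -4.5873e+01, -4.1802e+01, -0.0000e+00,  1.2000e-02,
        0.0000e+00]), 'position': array([ 0.167, -0.576,  0.23 ]), 'tcp_rot': array([ 0.799, -0.601, -0.001, -0.001]), 'force': array([-0.142, -0.025,  0.074]), 'torque': array([-0.003, -0.024, -0.015]), 'gripper_width': np.float64(1.002)}
scene [539.18158687   0.         277.41517439] [  0.         539.18158687 207.26002687] [1.495 0.415 1.385] [-0.61 -0.24 -0.76]
side [508.31539261   0.         274.46213078] [  0.         508.31539261 208.39682479] [0.163 0.782 1.102] [ 0.23 -0.6  -0.77]
wrist [333.36407458   0.         275.5161742 ] [  0.         333.36407458 210.91462293] [ 0.243 -0.554  0.373] [-0.3  -0.09 -0.95]
```

View pics/scene0.png

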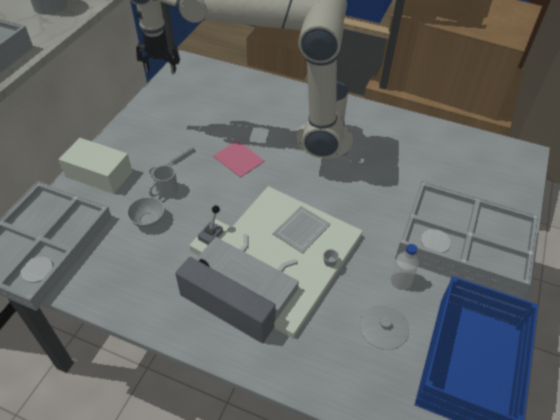

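View pics/side0.png

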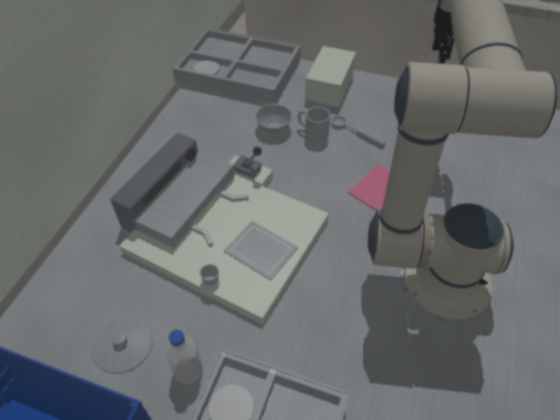

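The scene view shows the bed with the lid at about (302,228), guides at (243,243) and (288,265), lever knob at (216,210) and cup at (331,258). The side view shows the lid at (262,248), knob at (257,151) and cup at (210,273). Next I'll take coarse positions.

```bash
python3 - <<'E'
from h import *
S=cam('scene');D=cam('side')
for n,a,b in(('lid',(302,228),(262,248)),('knob',(216,210),(257,151)),('cup',(331,258),(210,273)),('bedcorner near R',(271,190),(329,217)),('bedcorner nearL',(361,238),(263,314))):
    print(n,*[np.round(x,4) for x in two(S,a,D,b)])
a=cv2.imread('pics/scene0.png')[180:340,170:370];b=cv2.imread('pics/side0.png')[130:320,110:340]
cv2.imwrite('pics/c1.png',np.hstack([cv2.resize(a,(400*1,320),interpolation=3),cv2.resize(b,(387,320),interpolation=3)]))
E
```

```text
lid [0.4652 0.0867 0.037 ] 0.0043
knob [ 0.5709 -0.1597  0.1235] 0.0037
cup [0.5524 0.2122 0.0566] 0.0067
bedcorner near R [ 0.3355 -0.079   0.0191] 0.0109
bedcorner nearL [0.4038 0.2604 0.0136] 0.0244
```

View pics/c1.png

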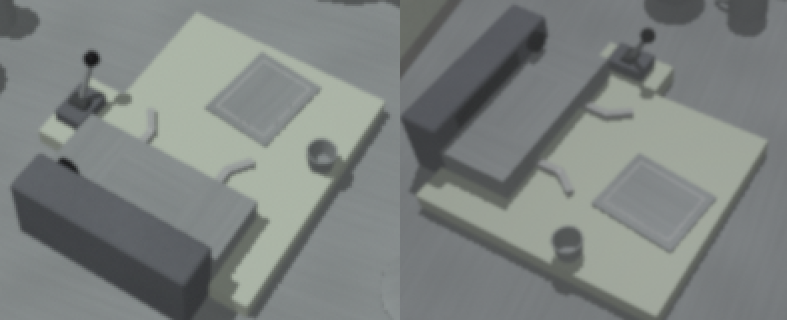

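step_arm(targets=[[[0,-32,-24,-10,0,0,-7],[0,-64,-48,-20,0,0,-14],[0,-96,-72,-30,0,0,-21],[0,-128,-96,-40,0,0,-28],[0,-160,-120,-50,0,0,-35],[0,-192,-144,-60,0,0,-42],[0,-224,-168,-70,0,0,-49],[0,-256,-192,-80,0,0,-56]]])

```text
t: 0.82
position: [0.2801, -0.2752, 0.3116]
tcp_rot: [0.988, -0.152, 0.0, 0.0]
force: [0.9, 0.1, 0.1]
gripper_width: 0.998
```

```bash
cat >> h.py <<'E'
def want(pos,yaw,down=True):
    """tool-frame shift mm, turn deg from the measured pose to pos, tool x at yaw deg, z down"""
    s=get_state(); R=Ro.from_quat(s['tcp_rot']); y=np.radians(yaw)
    G=Ro.from_matrix(np.c_[[np.cos(y),np.sin(y),0],[np.sin(y),-np.cos(y),0],[0,0,-1]])
    print(np.round(s['position'],4),'F',np.round(s['force'],2),'t',round(float(s['t']),2),'shift',np.round(R.inv().apply(np.array(pos)-s['position'])*1e3,1),'turn',np.round((R.inv()*G).as_rotvec(degrees=True),2))
E
python3 -c "
from h import *
want([.42,.06,.31],79)"
```

```text
[ 0.2801 -0.2752  0.3116] F [0.87 0.14 0.11] t 0.82 shift [  32.3 -361.7    1.6] turn [ 1.000e-02 -1.000e-02 -9.654e+01]
```

step_arm(targets=[[[0.5,4,-35,0,0,0,-7],[0.5,8,-70,0,0,0,-14],[0.5,12,-105,0,0,0,-21],[0.5,16,-140,0,0,0,-28],[0.5,20,-175,0,0,0,-35],[0.5,24,-210,0,0,0,-42],[0.5,28,-245,0,0,0,-49],[0.5,32,-280,0,0,0,-56]]])

```text
t: 1.48
position: [0.3966, -0.0185, 0.3112]
tcp_rot: [0.944, 0.33, 0.0, 0.0]
force: [0.6, -0.3, 0.0]
gripper_width: 0.498
```

```bash
python3 -c "
from h import *
want([.42,.06,.31],79)"
```

```text
[ 0.3966 -0.0185  0.3112] F [ 0.62 -0.28  0.02] t 1.48 shift [ 67.2 -46.9   1.2] turn [ 2.00e-02 -1.00e-02 -4.05e+01]
```

step_arm(targets=[[[0.5,12,-8,0,0,0,-7],[0.5,24,-16,0,0,0,-14],[0.5,36,-24,0,0,0,-21],[0.5,48,-32,0,0,0,-28],[0.5,60,-40,0,0,0,-35],[0.5,67,-47,0,0,0,-40.5],[0.5,67,-47,0,0,0,-40.5],[0.5,67,-47,0,0,0,-40.5]]])

```text
t: 2.15
position: [0.4199, 0.0581, 0.311]
tcp_rot: [0.774, 0.633, -0.0, -0.0]
force: [-0.1, -0.4, 0.2]
gripper_width: 0.503
```

```bash
python3 -c "
from h import *
want([.42,.06,.31],79)
import json
s=get_state();json.dump({k:np.array(s[k]).tolist() for k in('position','tcp_rot')},open('w1.json','w'))
snap('wrist','w1')"
```

```text
[0.4199 0.0581 0.311 ] F [-0.13 -0.4   0.22] t 2.15 shift [ 1.9 -0.3  1. ] turn [-0.03  0.02 -0.46]
```

View pics/w1.png

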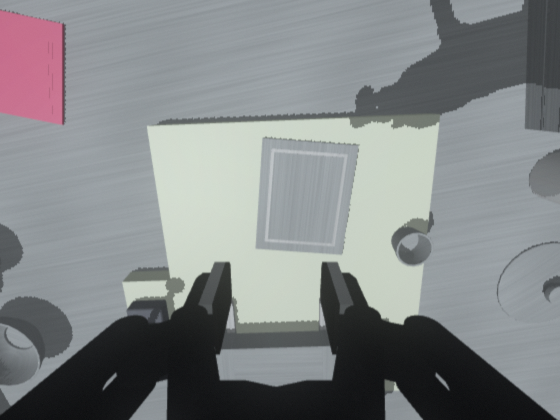

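The wrist view shows the lid corners at about (263,137), (358,146), (341,254), (256,247), the near bed edge from (148,126) to (440,114), and the guides partly hidden by the fingers. I'll move forward for a clear view of the guides and slot.

step_arm(targets=[[[0.5,2,35,0,0,0,0],[0.5,2,70,0,0,0,0],[0.5,2,105,0,0,0,0],[0.5,2,140,0,0,0,0],[0.5,2,160,0,0,0,0],[0.5,2,160,0,0,0,0],[0.5,2,160,0,0,0,0],[0.5,2,160,0,0,0,0]]])

```text
t: 2.87
position: [0.5768, 0.0279, 0.3115]
tcp_rot: [0.774, 0.633, -0.0, -0.0]
force: [0.9, 0.1, 0.8]
gripper_width: 0.496
```

```bash
python3 -c "
from h import *
import json
s=get_state();json.dump({k:np.array(s[k]).tolist() for k in('position','tcp_rot')},open('w2.json','w'))
snap('wrist','w2')
for f in('w1','w2'):
    im=cv2.imread(f'pics/{f}.png');h=cv2.cvtColor(im,cv2.COLOR_BGR2HSV)
    print(h[180,200],h[180,300],im[180,200],im[180,300])
a=cv2.imread('pics/w2.png');cv2.imwrite('pics/w2b.png',cv2.resize(a,(784,588),interpolation=cv2.INTER_CUBIC))
"
```

```text
[ 52  13 219] [101  17 165] [208 219 211] [165 161 154]
[ 96   6 210] [ 51  15 223] [210 209 205] [210 223 214]
```

View pics/w2b.png

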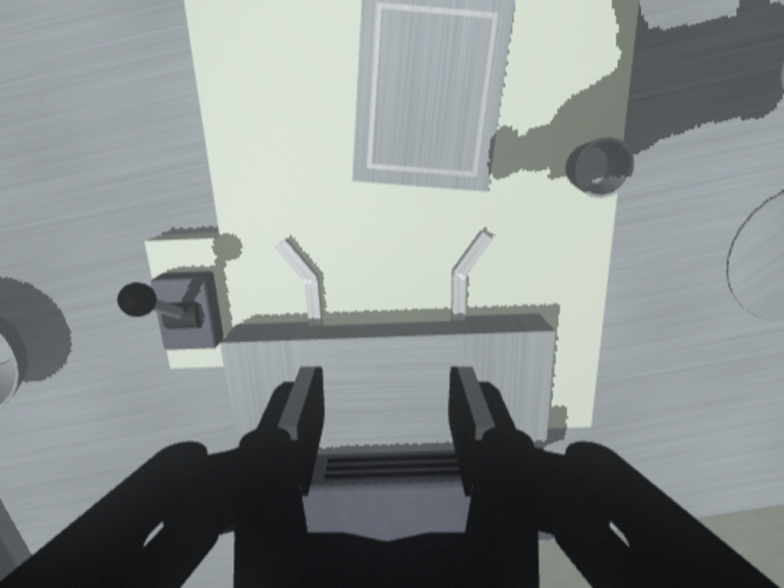

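In this view (784 px scale) the lid's front edge runs (353,181)–(488,190). The guides bend at (320,275) and (455,270), the hood's top front edge runs (222,342)–(553,330), and the knob is at (137,299).

```bash
python3 - <<'E'
from h import *
import json
C=[cam('wrist',json.load(open(f))) for f in('w1.json','w2.json')]
I=[cv2.imread(f'pics/{f}.png') for f in('w1','w2')]
# lid corners: non-bed mask quad, subpixel
def ref(i,p):
    g=cv2.cvtColor(I[i],cv2.COLOR_BGR2GRAY)
    return cv2.cornerSubPix(g,np.float32(p).reshape(-1,1,2),(4,4),(-1,-1),(3,50,.01)).reshape(-1,2)
a=ref(0,[(256,247),(341,254),(263,137),(358,146)]);b=ref(1,[(353/1.4,181/1.4),(488/1.4,190/1.4)])
print(a,b)
P=[two(C[0],a[i],C[1],b[i]) for i in(0,1)]
for p in P: print('front corners',np.round(p[0],4),round(p[1],4))
z=np.mean([p[0][2] for p in P]);print('lidtop z',z)
for zz in(z,z-.004):
  Q=[onz(C[0],q,zz) for q in a];print(np.round(Q,4),'sides',[round(float(np.linalg.norm(Q[i]-Q[j])),4) for i,j in((0,1),(2,3),(0,2),(1,3))])
bz=z-.004
n=lambda q,zz:onz(C[1],np.array(q)/1.4,zz)
for nm,q,h in(('hood top R',(222,342),.045),('hood top L',(553,330),.045),('hood bot R',(240,325),0),('hood bot L',(540,315),0),
 ('gR inner bend',(322,276),.01),('gR in end',(321,318),.01),('gL inner bend',(454,272),.01),('gL in end',(453,316),.01),('gR flare tip',(287,238),.01),('gL flare tip',(488,232),.01),('cup rim c',(600,163),.035)):
  print(nm,np.round(n(q,bz+h),4))
S=cam('scene');D=cam('side')
for f,g in(((S,(215.5,209.5)),(D,(257,151))),((C[1],(137/1.4,299/1.4)),(S,(215.5,209.5))),((C[1],(137/1.4,299/1.4)),(D,(257,151)))):
  print('knob',*[np.round(x,4) for x in two(*f,*g)])
E
```

```text
[[255.1408  248.14844]
 [341.917   253.96666]
 [264.09546 135.9161 ]
 [358.3834  144.40572]] [[251.37674 128.77402]
 [349.4128  135.75635]]
front corners [0.5231 0.0082 0.0338] 0.0002
front corners [0.5551 0.1243 0.0349] 0.0011
lidtop z 0.03433783662503756
[[0.5228 0.0082 0.0343]
 [0.5552 0.1238 0.0343]
 [0.3776 0.0519 0.0343]
 [0.411  0.1645 0.0343]] sides [0.12, 0.1174, 0.1517, 0.1499]
[[0.5246 0.0076 0.0303]
 [0.5572 0.1242 0.0303]
 [0.3779 0.0517 0.0303]
 [0.4116 0.1653 0.0303]] sides [0.1211, 0.1185, 0.1531, 0.1513]
hood top R [ 0.6334 -0.1314  0.0753]
hood top L [0.68   0.156  0.0753]
hood bot R [ 0.6357 -0.1295  0.0303]
hood bot L [0.6835 0.1583 0.0303]
gR inner bend [ 0.6009 -0.0371  0.0403]
gR in end [ 0.6408 -0.048   0.0403]
gL inner bend [0.6213 0.0825 0.0403]
gL in end [0.6637 0.0749 0.0403]
gR flare tip [ 0.5602 -0.0594  0.0403]
gL flare tip [0.5907 0.1179 0.0403]
cup rim c [0.5476 0.2088 0.0653]
knob [ 0.5707 -0.1609  0.1238] 0.0015
knob [ 0.5702 -0.161   0.1224] 0.0005
knob [ 0.569  -0.1579  0.1279] 0.0
```

```bash
python3 - <<'E'
from h import *
import json
C=cam('wrist',json.load(open('w1.json')))
p=[onz(C,q,.030) for q in((148,126),(440,114))];d=p[1]-p[0];print('bed edge',p,np.linalg.norm(d),np.degrees(np.arctan2(d[1],d[0])))
want([.4475,.0927,.065],73.8)
E
```

```text
bed edge [array([ 0.33770447, -0.08619716,  0.03      ]), array([0.39502226, 0.26741432, 0.03      ])] 0.3582267464443454 80.79285912281023
[0.5766 0.0282 0.3121] F [-1.24  0.03  0.6 ] t 2.92 shift [  37.6 -139.5  247. ] turn [ 0.04 -0.01  4.77]
```

Bed edge, hood and knob all agree: slot at (0.657, 0.0145), feed yaw −9.2°, bed z 0.030. I'll go above the lid's rear half.

step_arm(targets=[[[0.5,6,-23,20,0,0,1],[0.5,12,-46,55,0,0,2],[0.5,18,-69,90,0,0,3],[0.5,24,-92,125,0,0,4],[0.5,30,-115,160,0,0,4.8],[0.5,37.6,-139.5,195,0,0,4.8],[0.5,37.6,-139.5,230,0,0,4.8],[0.5,37.6,-139.5,247,0,0,4.8]]])

```text
t: 3.58
position: [0.444, 0.0933, 0.0602]
tcp_rot: [0.799, 0.601, -0.002, -0.001]
force: [-0.3, -0.7, -0.6]
gripper_width: 0.501
```

step_arm(targets=[[[0.5,0,0,4,0,0,0],[0.5,0,0,8,0,0,0],[0.5,0,0,12,0,0,0],[0.5,0,0,15,0,0,0],[0.5,0,0,15,0,0,0],[0.5,0,0,15,0,0,0],[0.5,0,0,15,0,0,0],[0.5,0,0,15,0,0,0]]])

```text
t: 4.25
position: [0.4484, 0.0928, 0.0499]
tcp_rot: [0.799, 0.601, 0.0, 0.0]
force: [0.9, 0.4, 0.0]
gripper_width: 0.503
```

```bash
python3 -c "
from h import *
want([.4475,.0927,.034],73.8)"
```

```text
[0.4484 0.0928 0.0499] F [0.92 0.4  0.05] t 4.25 shift [-0.3 -0.8 15.9] turn [ 0.05 -0.02  0.04]
```

step_arm(targets=[[[0.5,0,0,3,0,0,0],[0.5,0,0,6,0,0,0],[0.5,0,0,9,0,0,0],[0.5,0,0,12,0,0,0],[0.5,0,0,13,0,0,0],[0.5,0,0,13,0,0,0],[0.5,0,0,13,0,0,0],[0.5,0,0,13,0,0,0]]])

```text
t: 4.92
position: [0.4481, 0.0928, 0.0364]
tcp_rot: [0.799, 0.601, 0.0, 0.0]
force: [-1.1, -0.2, -0.2]
gripper_width: 0.499
```

step_arm(targets=[[[0.5,0,0,0.5,0,0,0],[0.5,0,0,1,0,0,0],[0.5,0,0,1.5,0,0,0],[0.5,0,0,1.5,0,0,0],[0.5,0,0,1.5,0,0,0],[0.5,0,0,1.5,0,0,0],[0.5,0,0,1.5,0,0,0],[0.5,0,0,1.5,0,0,0]]])

```text
t: 5.58
position: [0.448, 0.0928, 0.0348]
tcp_rot: [0.799, 0.601, 0.0, 0.0]
force: [-0.5, -0.1, -0.2]
gripper_width: 0.499
```

step_arm(targets=[[[0.5,0,0,0.3,0,0,0],[0.5,0,0,0.6,0,0,0],[0.5,0,0,1,0,0,0],[0.5,0,0,1,0,0,0],[0.5,0,0,1,0,0,0],[0.5,0,0,1,0,0,0],[0.5,0,0,1,0,0,0],[0.5,0,0,1,0,0,0]]])

```text
t: 6.25
position: [0.448, 0.0928, 0.0338]
tcp_rot: [0.799, 0.601, 0.0, 0.0]
force: [-0.1, -0.6, -0.0]
gripper_width: 0.498
```

step_arm(targets=[[[0.5,0,0,0.3,0,0,0],[0.5,0,0,0.6,0,0,0],[0.5,0,0,1,0,0,0],[0.5,0,0,1,0,0,0],[0.5,0,0,1,0,0,0],[0.5,0,0,1,0,0,0],[0.5,0,0,1,0,0,0],[0.5,0,0,1,0,0,0]]])

```text
t: 6.92
position: [0.448, 0.0928, 0.0328]
tcp_rot: [0.799, 0.601, 0.0, 0.0]
force: [-0.8, 0.3, -0.7]
gripper_width: 0.499
```

step_arm(targets=[[[0.5,0,0,0.3,0,0,0],[0.5,0,0,0.6,0,0,0],[0.5,0,0,1,0,0,0],[0.5,0,0,1,0,0,0],[0.5,0,0,1,0,0,0],[0.5,0,0,1,0,0,0],[0.5,0,0,1,0,0,0],[0.5,0,0,1,0,0,0]]])

```text
t: 7.58
position: [0.448, 0.0928, 0.0325]
tcp_rot: [0.799, 0.601, 0.0, 0.0]
force: [-3.6, -0.6, 5.1]
gripper_width: 0.501
```

step_arm(targets=[[[0.5,0,0,0.3,0,0,0],[0.5,0,0,0.6,0,0,0],[0.5,0,0,0.6,0,0,0],[0.5,0,0,0.6,0,0,0],[0.5,0,0,0.6,0,0,0],[0.5,0,0,0.6,0,0,0],[0.5,0,0,0.6,0,0,0],[0.5,0,0,0.6,0,0,0]]])

```text
t: 8.25
position: [0.448, 0.0928, 0.0325]
tcp_rot: [0.799, 0.601, 0.0, 0.0]
force: [-4.7, 0.1, 7.5]
gripper_width: 0.5
```

```bash
python3 - <<'E'
from h import *
x=np.array([np.cos(np.radians(-9.2)),np.sin(np.radians(-9.2))]);y=np.array([-x[1],x[0]])
g=np.array([.657,.0145])-.170*x-.02*x   # lid centre at slot x -170, y 0; tool 20 behind
print(g); want([*g,.032],80.8)
E
```

```text
[0.46944411 0.04487743]
[0.448  0.0928 0.0325] F [-4.72  0.14  7.47] t 8.25 shift [-40.1  33.9   0.5] turn [ 0.02 -0.01 -6.95]
```

step_arm(targets=[[[0.5,-2,2,0,0,0,-0.4],[0.5,-5,4,0,0,0,-0.9],[0.5,-8,7,0,0,0,-1.4],[0.5,-11,9,0,0,0,-1.9],[0.5,-14,12,0,0,0,-2.5],[0.5,-17,14,0,0,0,-3],[0.5,-20,17,0,0,0,-3.5],[0.5,-20,17,0,0,0,-3.5]]])

```text
t: 8.92
position: [0.4598, 0.069, 0.0325]
tcp_rot: [0.781, 0.625, 0.001, 0.0]
force: [0.7, 1.2, 5.0]
gripper_width: 0.502
```

step_arm(targets=[[[0.5,-2,2,0.4,0,0,-0.4],[0.5,-5,4,0.4,0,0,-0.9],[0.5,-8,7,0.4,0,0,-1.4],[0.5,-11,9,0.4,0,0,-1.9],[0.5,-14,12,0.4,0,0,-2.5],[0.5,-17,14,0.4,0,0,-3],[0.5,-20,17,0.4,0,0,-3.5],[0.5,-20,17,0.4,0,0,-3.5]]])

```text
t: 9.58
position: [0.4722, 0.0458, 0.0325]
tcp_rot: [0.761, 0.649, 0.001, 0.001]
force: [-0.6, 0.7, 6.7]
gripper_width: 0.5
```

```bash
python3 - <<'E'
from h import *
want([.46944,.04488,.032],80.8)
a=snap('wrist','w3');b=snap('scene','s3')
b=cv2.resize(b[180:320,200:400],(600,420),interpolation=3)
cv2.imwrite('pics/c3.png',np.hstack([cv2.resize(a,(400,300)),cv2.resize(b,(400,300))])[:,:,::-1])
E
```

```text
[0.4722 0.0458 0.0325] F [-0.6   0.71  6.71] t 9.58 shift [-1.4 -2.6  0.5] turn [ 0.16 -0.09  0.07]
```

View pics/c3.png

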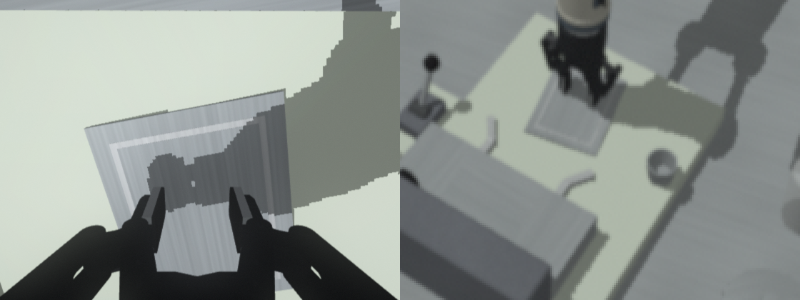

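The lid followed, but it looks turned relative to the fingers: its near corners are at (85,128) and (285,90). I'll measure it.

```bash
cat >> h.py <<'E'
O=np.array([.657,.0145]);FY=-9.2
def slot(p):
    a=np.radians(FY);x=np.array([np.cos(a),np.sin(a)]);d=np.array(p)[:2]-O
    return np.round([1e3*d@x,1e3*d@[-x[1],x[0]]],1)
def near(C,L,Rr,z=.034):
    """near-left/near-right (robot side) lid corners in world -> centre, yaw"""
    r,l=[onz(C,q,z)[:2] for q in(Rr,L)]; e=l-r; w=np.linalg.norm(e); yaw=np.degrees(np.arctan2(e[1],e[0]))-90
    u=e/w; c=(l+r)/2+.075*np.array([u[1],-u[0]])
    print('lid width',round(w*1e3,1),'centre',np.round(c,4),'slot mm',slot(c),'yaw rel feed',round(yaw-FY,2)); return c,yaw
E
python3 - <<'E'
from h import *
C=cam('wrist')
g=cv2.imread('pics/w3.png',0)
q=cv2.cornerSubPix(g,np.float32([(119,179),(399,126)]).reshape(-1,1,2),(5,5),(-1,-1),(3,50,.01)).reshape(-1,2);print(q)
near(C,q[1],q[0])
s=get_state();print('tcp slot',slot(s['position']))
E
```

```text
[[117.19199 179.18547]
 [399.2767  123.10209]]
lid width 121.0 centre [0.486  0.0493] slot mm [-174.3    7. ] yaw rel feed 11.18
tcp slot [-187.4    1.4]
```

The lid ended at slot y +7 mm, turned +11° from the feed, because dragging sideways from behind its centre let it swing. I'll lift, press again ahead of centre in line with the lid, then turn it back and pull.

```bash
python3 - <<'E'
from h import *
want([.506,.050,.040],92)
E
```

```text
[0.4722 0.0458 0.0325] F [-0.42  1.07  6.98] t 9.68 shift [ 9.5 32.7 -7.4] turn [  0.19  -0.05 -11.15]
```

step_arm(targets=[[[0.5,0,0,-4,0,0,0],[0.5,0,0,-9,0,0,0],[0.5,0,0,-9,0,0,0],[0.5,0,0,-9,0,0,0],[0.5,0,0,-9,0,0,0],[0.5,0,0,-9,0,0,0],[0.5,0,0,-9,0,0,0],[0.5,0,0,-9,0,0,0]]])

```text
t: 10.35
position: [0.4708, 0.0456, 0.0395]
tcp_rot: [0.761, 0.648, -0.0, -0.0]
force: [0.5, -0.7, 0.3]
gripper_width: 0.501
```

```bash
python3 - <<'E'
from h import *
C=cam('wrist');g=cv2.cvtColor(snap('wrist','w4'),6+1)
q=cv2.cornerSubPix(g,np.float32([(119,179),(399,126)]).reshape(-1,1,2),(5,5),(-1,-1),(3,50,.01)).reshape(-1,2);print(q)
# seed from previous corners reprojected at the new pose
P=[proj(C,p) for p in ([*(0,0),0],)] and None
c,y=near(C,q[1],q[0])
a=np.radians(y); want([*(c+.02*np.array([np.cos(a),np.sin(a)])),.040],y+90)
E
```

```text
[[119.      179.     ]
 [394.35416 125.51328]]
lid width 124.3 centre [0.4859 0.0474] slot mm [-174.1    5.1] yaw rel feed 10.93
[0.4708 0.0456 0.0396] F [ 1.13  0.77 -0.04] t 10.4 shift [ 8.  34.3 -0.4] turn [ -0.02   0.   -10.89]
```

step_arm(targets=[[[0.5,2,7,0,0,0,-3],[0.5,4,14,0,0,0,-6],[0.5,6,21,0,0,0,-9],[0.5,8,28,0,0,0,-11],[0.5,9,34,0,0,0,-11],[0.5,9,34,3,0,0,-11],[0.5,9,34,6,0,0,-11],[0.5,9,34,6,0,0,-11]]])

```text
t: 11.07
position: [0.5051, 0.049, 0.0326]
tcp_rot: [0.696, 0.718, -0.001, -0.001]
force: [-0.6, 0.2, -0.3]
gripper_width: 0.5
```

step_arm(targets=[[[0.5,0,0,0.3,0,0,0],[0.5,0,0,0.6,0,0,0],[0.5,0,0,1,0,0,0],[0.5,0,0,1,0,0,0],[0.5,0,0,1,0,0,0],[0.5,0,0,1,0,0,0],[0.5,0,0,1,0,0,0],[0.5,0,0,1,0,0,0]]])

```text
t: 11.73
position: [0.5059, 0.0491, 0.0329]
tcp_rot: [0.696, 0.718, 0.0, 0.0]
force: [-0.5, 0.6, 0.0]
gripper_width: 0.501
```

step_arm(targets=[[[0.5,0,0,0.5,0,0,0],[0.5,0,0,1,0,0,0],[0.5,0,0,1.5,0,0,0],[0.5,0,0,1.5,0,0,0],[0.5,0,0,1.5,0,0,0],[0.5,0,0,1.5,0,0,0],[0.5,0,0,1.5,0,0,0],[0.5,0,0,1.5,0,0,0]]])

```text
t: 12.4
position: [0.506, 0.0491, 0.0325]
tcp_rot: [0.696, 0.718, 0.0, 0.0]
force: [-3.5, 0.3, 6.8]
gripper_width: 0.501
```

step_arm(targets=[[[0.5,-1,0,0.4,0,0,1.5],[0.5,-3,-0.5,0.4,0,0,3],[0.5,-4,-1,0.4,0,0,5],[0.5,-6,-1,0.4,0,0,7],[0.5,-8,-1.5,0.4,0,0,9],[0.5,-10,-2,0.4,0,0,11],[0.5,-10,-2,0.4,0,0,11],[0.5,-10,-2,0.4,0,0,11]]])

```text
t: 13.07
position: [0.5055, 0.0394, 0.0325]
tcp_rot: [0.761, 0.648, 0.002, 0.001]
force: [-0.1, 1.7, 5.0]
gripper_width: 0.497
```

```bash
python3 - <<'E'
from h import *
C=cam('wrist');im=snap('wrist','w5');s=get_state();print(slot(s['position']),s['force'])
want([*(O-.060*np.array([.987,-.16])),.032],80.8)
h=cv2.cvtColor(im,cv2.COLOR_RGB2HSV);print(im[::60,60::100].tolist())
cv2.imwrite('pics/w5s.png',cv2.resize(im,(400,300))[:,:,::-1])
E
```

```text
[-153.5    0.3] [1.14611365 0.90049142 6.42087137]
[0.5055 0.0394 0.0325] F [1.15 0.9  6.42] t 13.12 shift [-0.4 93.5  0.8] turn [ 0.19 -0.07  0.05]
[[[222, 229, 219], [225, 232, 223], [226, 232, 223], [223, 229, 219], [221, 229, 218]], [[223, 230, 220], [226, 232, 224], [180, 189, 192], [174, 182, 186], [220, 229, 217]], [[225, 231, 223], [186, 194, 198], [176, 184, 188], [173, 181, 184], [129, 134, 126]], [[227, 232, 224], [221, 225, 227], [169, 175, 181], [99, 104, 107], [127, 133, 124]], [[227, 232, 224], [179, 187, 191], [97, 101, 105], [96, 101, 103], [129, 135, 126]], [[225, 231, 222], [173, 181, 184], [159, 166, 170], [31, 32, 34], [217, 225, 213]], [[218, 226, 214], [31, 32, 32], [155, 161, 166], [28, 29, 31], [34, 35, 35]]]
```

View pics/w5.png

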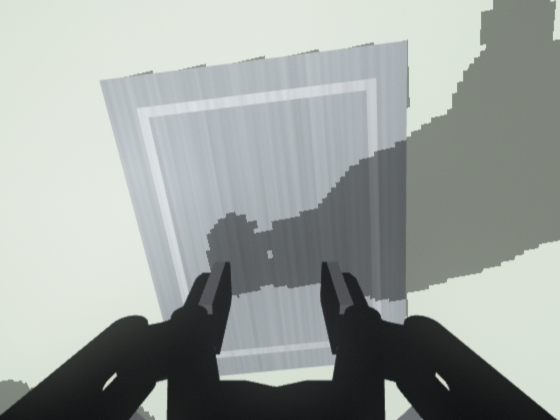

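The lid's near corners are at (101,80) and (407,41).

```bash
python3 - <<'E'
from h import *
near(cam('wrist'),(407,41),(101,80))
s=get_state(); print(s['force'],s['torque'])
E
```

```text
lid width 119.3 centre [0.4847 0.042 ] slot mm [-174.5   -0.4] yaw rel feed 6.68
[1.14611365 0.90049142 6.42087137] [ 0.14771673 -0.03450918 -0.03174417]
```

The wrist moment suggests the left finger carries all the load (0.148 Nm / 6.4 N ≈ 23 mm). I'll tilt the tool slightly to balance the two tips.

step_arm(targets=[[[0.5,0,0,0,0,0.3,0],[0.5,0,0,0,0,0.6,0],[0.5,0,0,0,0,1,0],[0.5,0,0,0,0,1,0],[0.5,0,0,0,0,1,0],[0.5,0,0,0,0,1,0],[0.5,0,0,0,0,1,0],[0.5,0,0,0,0,1,0]]])

```text
t: 13.78
position: [0.5055, 0.0394, 0.0329]
tcp_rot: [0.761, 0.649, 0.008, -0.005]
force: [-0.9, 0.9, 7.8]
gripper_width: 0.501
```

```bash
python3 -c "
from h import *
s=get_state(); print(s['force'],s['torque'],s['position'],s['gripper_width'],Ro.from_quat(s['tcp_rot']).as_matrix()[2])"
```

```text
[-0.91647658  0.94070096  7.80752337] [ 0.09051079  0.21091671 -0.05557565] [0.5054984  0.03941138 0.03290773] 0.5014479760765275 [ 0.01864552  0.00338271 -0.99982043]
```

step_arm(targets=[[[0.5,0,0,0,0,-0.8,0],[0.5,0,0,0.4,0,-0.8,0],[0.5,0,0,0.4,0,-0.8,1],[0.5,0,0,0.4,0,-0.8,2.5],[0.5,0,0,0.4,0,-0.8,4],[0.5,0,0,0.4,0,-0.8,5.5],[0.5,0,0,0.4,0,-0.8,7],[0.5,0,0,0.4,0,-0.8,7]]])

```text
t: 14.45
position: [0.5063, 0.0388, 0.0325]
tcp_rot: [0.8, 0.6, 0.003, 0.0]
force: [1.5, -0.7, 5.7]
gripper_width: 0.496
```

```bash
cat >> h.py <<'E'
def lidnow(f):
    """straight-line fit of the lid's robot-side edge in the wrist view (bed -> grey), no shadows there"""
    C=cam('wrist');im=snap('wrist',f).astype(int); m=((im[:,:,1]-im[:,:,2]<3)&(im.sum(2)<640)&(im.sum(2)>440)).astype(np.uint8)
    m=cv2.morphologyEx(m,cv2.MORPH_OPEN,np.ones((5,5)))
    n,l,st,_=cv2.connectedComponentsWithStats(m); k=1+np.argmax(st[1:,4]); cs=[];rs=[]
    for c in range(560):
        r=np.flatnonzero(l[:,c]==k)
        if len(r): cs.append(c);rs.append(r[0])
    print('mask cols',cs[0],cs[-1],'top rows',rs[::25]); return C,np.array(cs),np.array(rs)
E
python3 - <<'E'
from h import *
s=get_state(); print(s['force'],s['torque'],slot(s['position']))
lidnow('w6')
E
```

```text
[ 1.52829524 -0.69469883  5.70426116] [-0.19789043 -0.39419487  0.06140183] [-1.526e+02 -1.000e-01]
mask cols 79 387 top rows [np.int64(100), np.int64(93), np.int64(86), np.int64(80), np.int64(73), np.int64(67), np.int64(60), np.int64(53), np.int64(46), np.int64(40), np.int64(33), np.int64(27), np.int64(46)]
```

```bash
python3 - <<'E'
from h import *
C=cam('wrist')
near(C,(384,19.5),(79,100)); want([.506,.039,.031],74)
E
```

```text
lid width 122.3 centre [0.4843 0.0435] slot mm [-175.1    1. ] yaw rel feed 6.49
[0.5063 0.0388 0.0326] F [ 2.53 -0.74  6.24] t 14.5 shift [ 0.1 -0.4  1.6] turn [ 0.24 -0.25 -0.17]
```

The lid barely turns on the spot: it bears on its far corners, so bed friction outlasts the finger torque. While sliding, friction opposes the motion and leaves little against turning, so I'll combine the turn with the forward slide.

step_arm(targets=[[[0.5,0.2,4,0.4,0,0,0.3],[0.5,0.6,11,0.4,0,0,1.2],[0.5,1,18,0.4,0,0,2.2],[0.5,1.4,26,0.4,0,0,3.3],[0.5,1.8,34,0.4,0,0,4.4],[0.5,2.2,42,0.4,0,0,5.5],[0.5,2.6,50,0.4,0,0,6.5],[0.5,2.6,50,0.4,0,0,6.5]]])

```text
t: 15.17
position: [0.5549, 0.0275, 0.0326]
tcp_rot: [0.832, 0.554, 0.002, -0.001]
force: [-0.8, 0.9, 9.5]
gripper_width: 0.498
```

```bash
python3 - <<'E'
from h import *
s=get_state(); print(s['force'],slot(s['position']))
lidnow('w7')
im=cv2.imread('pics/w7.png');cv2.imwrite('pics/w7s.png',cv2.resize(im,(448,336)))
E
```

```text
[-0.84091758  0.90615948  9.49663859] [-102.8   -3.4]
mask cols 94 331 top rows [np.int64(145), np.int64(130), np.int64(116), np.int64(101), np.int64(87), np.int64(73), np.int64(58), np.int64(44), np.int64(65), np.int64(112)]
```

View pics/w7.png

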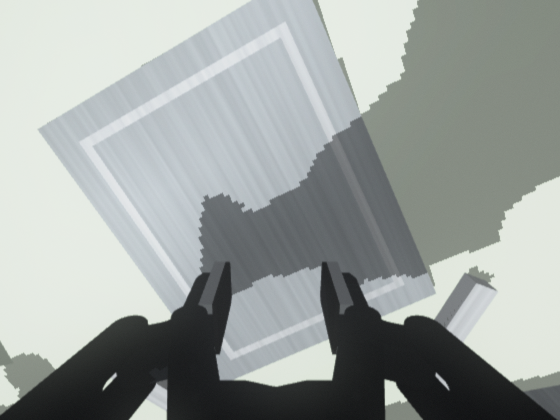

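The view shows the near-right corner at (38,130), the near edge passing (262,0), and the front-left corner at (435,293). I'll compute the pose from these.

```bash
python3 - <<'E'
from h import *
C=cam('wrist')
near(C,(307,-24),(38,130))
p=[onz(C,q,.034) for q in((38,130),(262,0),(435,293),(318,0))];print([slot(x) for x in p])
d=p[2]-p[3];print('left side yaw rel',np.degrees(np.arctan2(d[1],d[0]))-FY)
E
```

```text
lid width 121.5 centre [0.5241 0.0297] slot mm [-133.7   -6.2] yaw rel feed 12.95
[array([-193.1,  -82.2]), array([-216.8,   18.6]), array([-77.3,  69.8]), array([-212.1,   38.6])]
left side yaw rel 13.031764006981867
```

The pull turned the lid further, to +13°, so the fingertip load is probably uneven. I'll average some force and torque readings in contact to locate the contact point.

```bash
cat >> h.py <<'E'
def ft(n=8):
    A=[]
    for _ in range(n): get_image('side'); s=get_state(); A.append(np.r_[s['force'],s['torque']])
    A=np.array(A); R=Ro.from_quat(s['tcp_rot']).inv(); m=A.mean(0)
    print('tool F',np.round(R.apply(m[:3]),2),'M',np.round(R.apply(m[3:]),3),'sd',np.round(A.std(0),3),'t',s['t']); return A
E
python3 -c "
from h import *
A=ft();print(np.round(A,2))"
```

```text
tool F [ 0.55  0.4  -9.  ] M [-0.079 -0.127 -0.034] sd [0.612 0.261 0.497 0.029 0.052 0.023] t 15.6167
[[ 0.5   0.8   9.02 -0.18  0.09  0.06]
 [ 0.69  0.43  8.7  -0.14 -0.   -0.  ]
 [-0.03  0.06  8.26 -0.11 -0.06  0.02]
 [ 1.07  0.35  8.68 -0.16 -0.1   0.03]
 [-0.1  -0.05  9.9  -0.15 -0.02  0.06]
 [-0.38  0.35  9.57 -0.15 -0.04  0.04]
 [ 1.23  0.12  9.17 -0.2  -0.04  0.05]
 [ 1.34  0.55  8.72 -0.1  -0.02  0.  ]]
```

The mean moment puts the load about 14 mm toward the right finger, as suspected. I'll lift, open wider, centre on the lid and level the tips with a counter-tilt.

```bash
python3 -c "
from h import *
want([.5241,.0297,.040],93.8)"
```

```text
[0.5549 0.0275 0.0326] F [1.34 0.55 8.72] t 15.62 shift [ -9.8 -29.2  -7.6] turn [  0.25  -0.24 -26.45]
```

step_arm(targets=[[[0.5,0,0,-9,0,0,0],[0.25,-2,-5,-9,0,0,-6],[0.25,-4,-11,-9,0,0,-12],[0.25,-6,-18,-9,0,0,-18],[0.25,-8,-24,-9,0,0,-24],[0.25,-10,-29,-9,0,0,-26.4],[0.25,-10,-29,-5,0,0,-26.4],[0.25,-10,-29,-5,0,0,-26.4]]])

```text
t: 16.28
position: [0.5219, 0.0295, 0.0343]
tcp_rot: [0.684, 0.729, 0.001, -0.002]
force: [0.6, 0.3, 0.3]
gripper_width: 0.749
```

```bash
python3 -c "
from h import *
ft(4);want([.5241,.0297,.034],93.8)"
```

```text
tool F [-0.26 -0.24  0.16] M [-0.011 -0.003  0.003] sd [0.389 0.28  0.29  0.04  0.018 0.032] t 16.4833
[0.5226 0.0295 0.035 ] F [-0.01 -0.44 -0.01] t 16.48 shift [0.1 1.6 1. ] turn [-0.01 -0.21 -0.1 ]
```

step_arm(targets=[[[0.25,0,1,1,0,-0.5,0],[0.25,0,1.5,2,0,-0.5,0],[0.25,0,1.5,3,0,-0.5,0],[0.25,0,1.5,4,0,-0.5,0],[0.25,0,1.5,4,0,-0.5,0],[0.25,0,1.5,4,0,-0.5,0],[0.25,0,1.5,4,0,-0.5,0],[0.25,0,1.5,4,0,-0.5,0]]])

```text
t: 17.15
position: [0.5239, 0.0296, 0.0311]
tcp_rot: [0.684, 0.73, -0.002, 0.002]
force: [-0.5, -0.5, 0.0]
gripper_width: 0.75
```

step_arm(targets=[[[0.25,0,0,0.5,0,0,0],[0.25,0,0,1,0,0,0],[0.25,0,0,1.5,0,0,0],[0.25,0,0,1.5,0,0,0],[0.25,0,0,1.5,0,0,0],[0.25,0,0,1.5,0,0,0],[0.25,0,0,1.5,0,0,0],[0.25,0,0,1.5,0,0,0]]])

```text
t: 17.82
position: [0.5239, 0.0296, 0.0296]
tcp_rot: [0.684, 0.73, -0.002, 0.002]
force: [0.3, 0.3, -1.4]
gripper_width: 0.751
```

step_arm(targets=[[[0.25,0,0,0.5,0,0,0],[0.25,0,0,1,0,0,0],[0.25,0,0,1.3,0,0,0],[0.25,0,0,1.3,0,0,0],[0.25,0,0,1.3,0,0,0],[0.25,0,0,1.3,0,0,0],[0.25,0,0,1.3,0,0,0],[0.25,0,0,1.3,0,0,0]]])

```text
t: 18.48
position: [0.5239, 0.0297, 0.0284]
tcp_rot: [0.684, 0.73, -0.002, 0.002]
force: [-1.5, -0.4, 3.0]
gripper_width: 0.751
```

step_arm(targets=[[[0.25,0,0,0.3,0,0,0],[0.25,0,0,0.6,0,0,0],[0.25,0,0,0.8,0,0,0],[0.25,0,0,0.8,0,0,0],[0.25,0,0,0.8,0,0,0],[0.25,0,0,0.8,0,0,0],[0.25,0,0,0.8,0,0,0],[0.25,0,0,0.8,0,0,0]]])

```text
t: 19.15
position: [0.524, 0.0297, 0.0284]
tcp_rot: [0.684, 0.73, -0.002, 0.002]
force: [-2.8, -0.3, 7.6]
gripper_width: 0.75
```

```bash
python3 -c "
from h import *
ft(8)"
```

```text
tool F [-0.4  -3.55 -7.68] M [ 0.633  0.223 -0.129] sd [0.507 0.338 0.348 0.021 0.033 0.013] t 19.55
```

Averaged properly, the load point moved from −24 mm (all right finger) to about +38 mm (all left). I'll tilt back halfway.

step_arm(targets=[[[0.25,0,0,0,0,0.2,0],[0.25,0,0,0,0,0.35,0],[0.25,0,0,0,0,0.35,0],[0.25,0,0,0,0,0.35,0],[0.25,0,0,0,0,0.35,0],[0.25,0,0,0,0,0.35,0],[0.25,0,0,0,0,0.35,0],[0.25,0,0,0,0,0.35,0]]])

```text
t: 20.22
position: [0.524, 0.0297, 0.0283]
tcp_rot: [0.684, 0.73, 0.0, -0.0]
force: [-4.2, 0.5, 7.0]
gripper_width: 0.747
```

```bash
cat >> h.py <<'E'
def cop(n=8,h=.17):
    A=ft(n).mean(0); R=Ro.from_quat(get_state()['tcp_rot']).inv(); F=R.apply(A[:3]);M=R.apply(A[3:])
    print('load point x mm',round(1e3*(h*F[0]-M[1])/F[2],1),'y',round(1e3*(M[0]+h*F[1])/F[2],1),'press',round(-F[2],1))
E
python3 -c "
from h import *
cop(8)"
```

```text
tool F [ 1.07 -3.18 -6.73] M [ 0.496 -0.085  0.114] sd [0.281 0.428 0.299 0.026 0.03  0.022] t 20.6167
load point x mm -39.7 y 6.6 press 6.7
```

step_arm(targets=[[[0.25,0,0,0,0,-0.1,0],[0.25,0,0,0,0,-0.17,0],[0.25,0,0,0,0,-0.17,0],[0.25,0,0,0,0,-0.17,0],[0.25,0,0,0,0,-0.17,0],[0.25,0,0,0,0,-0.17,0],[0.25,0,0,0,0,-0.17,0],[0.25,0,0,0,0,-0.17,0]]])

```text
t: 21.28
position: [0.5241, 0.0297, 0.0283]
tcp_rot: [0.684, 0.73, -0.0, 0.001]
force: [-3.4, -0.6, 6.1]
gripper_width: 0.752
```

```bash
python3 -c "
from h import *
cop(8)"
```

```text
tool F [-0.06 -2.61 -6.71] M [ 0.476  0.2   -0.102] sd [0.488 0.5   0.5   0.019 0.03  0.042] t 21.6833
load point x mm 31.2 y -4.9 press 6.7
```

Load flips fully within about 0.2°, so balancing isn't robust. I'll steer with one loaded finger instead: right finger loaded, drag back and left, which turns the lid clockwise.

step_arm(targets=[[[0.25,0,0,0.3,0,0.4,0],[0.25,2,-5,0.3,0,0.4,1],[0.25,5,-12,0.3,0,0.4,3],[0.25,8,-19,0.3,0,0.4,5],[0.25,11,-26,0.3,0,0.4,7],[0.25,14,-33,0.3,0,0.4,9],[0.25,18,-42,0.3,0,0.4,10],[0.25,18,-42,0.3,0,0.4,10]]])

```text
t: 22.35
position: [0.4809, 0.045, 0.0284]
tcp_rot: [0.745, 0.667, 0.003, -0.001]
force: [-3.3, 1.6, 8.5]
gripper_width: 0.75
```

```bash
python3 -c "
from h import *
cop(5);print(slot(get_state()['position']))
C,c,r=lidnow('w8')
im=cv2.imread('pics/w8.png');cv2.imwrite('pics/w8s.png',im)
"
```

```text
tool F [ 0.83 -4.25 -9.25] M [ 0.734 -0.23   0.162] sd [0.433 0.222 0.639 0.023 0.058 0.021] t 22.6
load point x mm -40.0 y -1.3 press 9.3
[-178.7    2. ]
mask cols 144 388 top rows [np.int64(283), np.int64(121), np.int64(125), np.int64(129), np.int64(133), np.int64(137), np.int64(140), np.int64(144), np.int64(148), np.int64(152)]
```

View pics/w8.png

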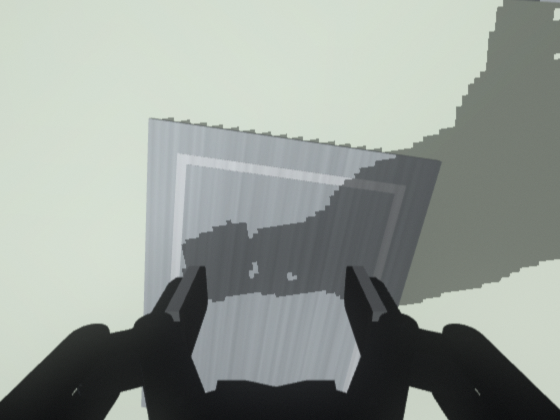

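The lid turned clockwise; its near corners are now at (149,118) and (441,160).

```bash
python3 -c "
from h import *
near(cam('wrist'),(441,160),(149,118)); want([.481,.045,.028],80.8)"
```

```text
lid width 119.3 centre [0.4889 0.0426] slot mm [-170.4    0.9] yaw rel feed -5.13
[0.4809 0.045  0.0284] F [-4.51  0.85 10.22] t 22.65 shift [-0.   0.1  0.4] turn [-0.   -0.3   2.95]
```

step_arm(targets=[[[0.25,0,2,0,0,0,0],[0.25,0,5,0,0,0,0],[0.25,-0.4,8,0,0,0,0],[0.25,-0.6,11,0,0,0,0],[0.25,-0.8,14,0,0,0,0],[0.25,-0.8,14,0,0,0,0],[0.25,-0.8,14,0,0,0,0],[0.25,-0.8,14,0,0,0,0]]])

```text
t: 23.32
position: [0.4953, 0.0425, 0.0284]
tcp_rot: [0.745, 0.668, 0.002, -0.001]
force: [-1.8, 0.5, 7.7]
gripper_width: 0.753
```

```bash
cat >> h.py <<'E'
def corners(f,R0,L0,win=9):
    C=cam('wrist');g=cv2.cvtColor(snap('wrist',f),cv2.COLOR_RGB2GRAY)
    q=cv2.cornerSubPix(g,np.float32([R0,L0]).reshape(-1,1,2),(win,win),(-1,-1),(3,80,.01)).reshape(-1,2)
    print(np.round(q,1)); return near(C,q[1],q[0])
E
python3 -c "
from h import *
C,c,r=lidnow('w9');s=get_state();print(slot(s['position']),s['force'])
im=cv2.imread('pics/w9.png').astype(int)
b=(im.sum(2)<600).astype(np.uint8)*255
for y in range(90,200,10): 
  v=np.flatnonzero(im[y,:,1]-im[y,:,0]<=-1) if 0 else im[y]; d=(v[:,0]-v[:,1]); w=np.flatnonzero(d>-2); print(y,w[:1],w[-1:])
"
```

```text
mask cols 134 421 top rows [np.int64(120), np.int64(121), np.int64(123), np.int64(125), np.int64(126), np.int64(128), np.int64(129), np.int64(131), np.int64(133), np.int64(134), np.int64(136), np.int64(137)]
[-164.1    1.8] [-1.89078389  0.24434795  7.90873759]
90 [] []
100 [] []
110 [] []
120 [134] [144]
130 [134] [314]
140 [135] [431]
150 [135] [429]
160 [136] [427]
170 [137] [425]
180 [138] [423]
190 [138] [421]
```

```bash
python3 -c "
from h import *
c,y=near(cam('wrist'),(431.5,139),(133.5,119)); a=np.radians(y)
want([*(c+.012*np.array([np.cos(a),np.sin(a)])),.045],80.8)"
```

```text
lid width 119.3 centre [0.4998 0.0404] slot mm [-159.3    0.4] yaw rel feed -0.83
[0.4953 0.0425 0.0284] F [-1.89  0.24  7.91] t 23.37 shift [ -2.3  16.7 -16.6] turn [ 0.08 -0.29  2.95]
```

The lid is aligned: slot (−159, 0.4) mm, yaw −0.8°. I'll lift, shut the fingers and press on the centre line just ahead of centre.

step_arm(targets=[[[0.25,0,0,-9,0,0,0],[0.25,0,0,-18,0,0,0],[1,-1,6,-18,0,-0.3,3],[1,-2.3,12,-18,0,-0.3,3],[1,-2.3,16.7,-18,0,-0.3,3],[1,-2.3,16.7,-18,0,-0.3,3],[1,-2.3,16.7,-18,0,-0.3,3],[1,-2.3,16.7,-18,0,-0.3,3]]])

```text
t: 24.03
position: [0.5106, 0.0383, 0.0446]
tcp_rot: [0.762, 0.648, -0.001, -0.0]
force: [-0.1, 0.4, -0.3]
gripper_width: -0.0
```

step_arm(targets=[[[1,0,0,2,0,0,0],[1,0,0,4,0,0,0],[1,0,0,6,0,0,0],[1,0,0,6.5,0,0,0],[1,0,0,6.5,0,0,0],[1,0,0,6.5,0,0,0],[1,0,0,6.5,0,0,0],[1,0,0,6.5,0,0,0]]])

```text
t: 24.7
position: [0.511, 0.0383, 0.0387]
tcp_rot: [0.762, 0.648, -0.0, -0.0]
force: [-0.1, -0.2, 0.3]
gripper_width: -0.002
```

step_arm(targets=[[[1,0,0,0.5,0,0,0],[1,0,0,1,0,0,0],[1,0,0,1.5,0,0,0],[1,0,0,2,0,0,0],[1,0,0,2,0,0,0],[1,0,0,2,0,0,0],[1,0,0,2,0,0,0],[1,0,0,2,0,0,0]]])

```text
t: 25.37
position: [0.511, 0.0384, 0.0366]
tcp_rot: [0.762, 0.648, -0.0, -0.0]
force: [-0.1, 0.3, -0.6]
gripper_width: -0.004
```

step_arm(targets=[[[1,0,0,0.5,0,0,0],[1,0,0,1,0,0,0],[1,0,0,1.5,0,0,0],[1,0,0,1.5,0,0,0],[1,0,0,1.5,0,0,0],[1,0,0,1.5,0,0,0],[1,0,0,1.5,0,0,0],[1,0,0,1.5,0,0,0]]])

```text
t: 26.03
position: [0.511, 0.0383, 0.0351]
tcp_rot: [0.762, 0.648, -0.0, -0.0]
force: [-0.5, -0.3, 0.5]
gripper_width: 0.002
```

step_arm(targets=[[[1,0,0,0.5,0,0,0],[1,0,0,1,0,0,0],[1,0,0,1.5,0,0,0],[1,0,0,1.5,0,0,0],[1,0,0,1.5,0,0,0],[1,0,0,1.5,0,0,0],[1,0,0,1.5,0,0,0],[1,0,0,1.5,0,0,0]]])

```text
t: 26.7
position: [0.5111, 0.0383, 0.0344]
tcp_rot: [0.762, 0.648, -0.0, 0.0]
force: [-2.6, 0.7, 4.5]
gripper_width: -0.002
```

step_arm(targets=[[[1,0,0,0.4,0,0,0],[1,0,1,0.7,0,0,0],[1,0,6,0.7,0,0,0],[1,0,13,0.7,0,0,0],[1,0,20,0.7,0,0,0],[1,0,27,0.7,0,0,0],[1,0,34,0.7,0,0,0],[1,0,40,0.7,0,0,0]]])

```text
t: 27.37
position: [0.5507, 0.032, 0.0344]
tcp_rot: [0.762, 0.648, -0.0, -0.0]
force: [-7.4, 0.8, 10.1]
gripper_width: 0.003
```

```bash
cat >> h.py <<'E'
def edges(f):
    C=cam('wrist');im=snap('wrist',f).astype(int); d=im[:,:,2]-im[:,:,1]   # bed is greenish (<-5), lid bluish (>-2)
    m=(d>-2)&(im.sum(2)>200); s=get_state(); print(slot(s['position']),np.round(s['force'],1),round(float(s['t']),2))
    L=[];Rr=[];T=[]
    for r in range(0,220,5):
        w=np.flatnonzero(m[r]); 
        if len(w)>120: Rr.append((w[0],r));L.append((w[-1],r))
    for c in range(200,360,5):
        w=np.flatnonzero(m[:220,c]); 
        if len(w): T.append((c,w[0]))
    def line(P):
        vx,vy,x,y=cv2.fitLine(np.float32(P),cv2.DIST_HUBER,0,.01,.01).ravel(); return np.cross([x,y,1],[x+vx,y+vy,1])
    X=lambda a,b:(lambda q:q[:2]/q[2])(np.cross(a,b))
    l,r,t=line(L[2:]),line(Rr[2:]),line(T); q=[X(l,t),X(r,t)];print('L,R',np.round(q,1)); return near(C,q[0],q[1])
E
python3 -c "
from h import *
edges('w10')"
```

```text
[-106.7    0.2] [-1.6 -1.2  9.1] 27.42
L,R [[426.9  86. ]
 [129.3  86. ]]
lid width 119.4 centre [0.5396 0.0347] slot mm [-119.1    1.2] yaw rel feed -0.07
```

step_arm(targets=[[[1,0,3,0,0,0,0],[1,0,9,0,0,0,0],[1,0,15,0,0,0,0],[1,0,21,0,0,0,0],[1,0,27,0,0,0,0],[1,0,33,0,0,0,0],[1,0,39,0,0,0,0],[1,0,45,0,0,0,0]]])

```text
t: 28.08
position: [0.5948, 0.0243, 0.0344]
tcp_rot: [0.762, 0.648, -0.001, 0.0]
force: [-5.6, -1.4, 9.5]
gripper_width: -0.002
```

```bash
python3 -c "
from h import *
edges('w11')"
```

```text
[-61.9  -0.3] [-2.5 -1.3  8.8] 28.13
L,R [[426.9  86.6]
 [128.9  84.3]]
lid width 119.5 centre [0.5834 0.0265] slot mm [-74.6   0.1] yaw rel feed -0.5
```

Lid at (−75, 0.1) mm, yaw −0.5°. On another 24 mm.

step_arm(targets=[[[1,0,3,0,0,0,0],[1,0,7,0,0,0,0],[1,0,11,0,0,0,0],[1,0,15,0,0,0,0],[1,0,19,0,0,0,0],[1,0,24,0,0,0,0],[1,0,24,0,0,0,0],[1,0,24,0,0,0,0]]])

```text
t: 28.8
position: [0.6192, 0.0202, 0.0344]
tcp_rot: [0.762, 0.648, 0.0, 0.001]
force: [-2.0, -1.2, 7.1]
gripper_width: 0.004
```

```bash
python3 -c "
from h import *
c,y=edges('w12'); a=np.radians(FY)
want([*(c-.025*np.array([np.cos(a),np.sin(a)])),.04],80.8)"
```

```text
[-38.2  -0.4] [-2.2 -1.7  6.6] 28.85
L,R [[375.3  85. ]
 [192.7  85. ]]
lid width 73.1 centre [0.6081 0.0253] slot mm [-50.    2.9] yaw rel feed -0.1
[0.6192 0.0202 0.0344] F [-2.22 -1.67  6.57] t 28.85 shift [  3.3 -36.8  -5.6] turn [ 0.08  0.06 -0.08]
```

step_arm(targets=[[[1,0,0,-7,0,0,0],[1,0,-8,-7,0,0,0],[1,0,-20,-7,0,0,0],[1,0,-37,-7,0,0,0],[1,0,-37,-5,0,0,0],[1,0,-37,-2.5,0,0,0],[1,0,-37,-1,0,0,0],[1,0,-37,-0.2,0,0,0]]])

```text
t: 29.52
position: [0.5823, 0.0269, 0.0344]
tcp_rot: [0.762, 0.648, -0.0, -0.0]
force: [-5.9, 0.5, 11.9]
gripper_width: 0.001
```

```bash
python3 -c "
from h import *
cop(4);print(slot(get_state()['position']))"
```

```text
tool F [-0.64 -4.11 -7.55] M [ 0.785 -0.062  0.02 ] sd [0.738 0.208 0.399 0.033 0.016 0.029] t 29.7167
load point x mm 6.3 y -11.5 press 7.5
[-75.4   0.2]
```

step_arm(targets=[[[1,0,2,0.3,0,0,0],[1,0,4,0.3,0,0,0],[1,0,6,0.3,0,0,0],[1,0,8,0.3,0,0,0],[1,0,10,0.3,0,0,0],[1,0,12,0.3,0,0,0],[1,0,14,0.3,0,0,0],[1,0,15,0.3,0,0,0]]])

```text
t: 30.38
position: [0.5976, 0.0243, 0.0344]
tcp_rot: [0.762, 0.648, 0.0, 0.0]
force: [-4.2, 1.0, 9.8]
gripper_width: 0.005
```

```bash
python3 -c "
from h import *
edges('w13');cop(3)"
```

```text
[-60.1   0.3] [-3.2 -0.5  9.9] 30.43
L,R [[412.8 177. ]
 [138.2 177. ]]
lid width 119.7 centre [0.623  0.0201] slot mm [-34.5   0.1] yaw rel feed -0.07
tool F [-0.06 -3.96 -9.13] M [ 0.63  -0.051 -0.011] sd [0.47  0.685 0.558 0.025 0.037 0.037] t 30.5833
load point x mm -4.5 y 4.7 press 9.1
```

step_arm(targets=[[[1,0,1.5,0,0,0,0],[1,0,3,0,0,0,0],[1,0,4.5,0,0,0,0],[1,0,6,0,0,0,0],[1,0,7.5,0,0,0,0],[1,0,9,0,0,0,0],[1,0,10,0,0,0,0],[1,0,10,0,0,0,0]]])

```text
t: 31.25
position: [0.6076, 0.0227, 0.0344]
tcp_rot: [0.762, 0.648, 0.0, 0.0]
force: [-3.8, 0.5, 8.6]
gripper_width: 0.002
```

```bash
python3 -c "
from h import *
edges('w14');cop(3)"
```

```text
[-50.1   0.2] [-3.7  0.2  8.6] 31.3
L,R [[318.6 176.5]
 [245.1 176.9]]
lid width 32.0 centre [0.6333 0.0216] slot mm [-24.5   3.2] yaw rel feed 0.22
tool F [-0.62 -3.68 -8.37] M [ 0.674 -0.061  0.021] sd [0.335 0.233 0.132 0.01  0.04  0.036] t 31.45
load point x mm 5.3 y -5.8 press 8.4
```

step_arm(targets=[[[1,0,1,0.1,0,0,0],[1,0,2,0.1,0,0,0],[1,0,3,0.1,0,0,0],[1,0,4,0.1,0,0,0],[1,0,5,0.1,0,0,0],[1,0,6,0.1,0,0,0],[1,0,7,0.1,0,0,0],[1,0,8,0.1,0,0,0]]])

```text
t: 32.12
position: [0.6146, 0.0216, 0.0344]
tcp_rot: [0.762, 0.648, -0.0, -0.0]
force: [-7.2, 1.6, 11.3]
gripper_width: 0.003
```

```bash
python3 -c "
from h import *
edges('w15');cop(3)"
```

```text
[-42.8   0.2] [-8.   1.  11.8] 32.17
L,R [[351.8 176.7]
 [206.1 177.1]]
lid width 63.6 centre [0.6402 0.019 ] slot mm [-17.3   1.7] yaw rel feed 0.07
tool F [ -0.55  -7.31 -10.3 ] M [ 1.25  -0.092  0.021] sd [0.773 0.553 0.722 0.032 0.034 0.022] t 32.3167
load point x mm 0.1 y -0.7 press 10.3
```

step_arm(targets=[[[1,0,0.5,0,0,0,0],[1,0,1,0,0,0,0],[1,0,1.5,0,0,0,0],[1,0,2,0,0,0,0],[1,0,2.5,0,0,0,0],[1,0,3,0,0,0,0],[1,0,3,0,0,0,0],[1,0,3,0,0,0,0]]])

```text
t: 32.98
position: [0.6176, 0.0211, 0.0344]
tcp_rot: [0.762, 0.648, -0.0, -0.0]
force: [-8.3, 1.1, 11.5]
gripper_width: -0.002
```

```bash
python3 -c "
from h import *
edges('w16');cop(3)"
```

```text
[-39.9   0.2] [-7.7  0.6 11.1] 33.03
L,R [[346.3 176.6]
 [209.8 177.1]]
lid width 59.5 centre [0.6431 0.0182] slot mm [-14.3   1.4] yaw rel feed 0.15
tool F [ -0.47  -7.53 -10.78] M [ 1.313 -0.078  0.023] sd [0.411 0.431 0.091 0.022 0.028 0.023] t 33.1833
load point x mm 0.2 y -3.0 press 10.8
```

step_arm(targets=[[[1,0,0.7,0,0,0,0],[1,0,1.4,0,0,0,0],[1,0,2.1,0,0,0,0],[1,0,2.8,0,0,0,0],[1,0,3.5,0,0,0,0],[1,0,4.2,0,0,0,0],[1,0,5,0,0,0,0],[1,0,5,0,0,0,0]]])

```text
t: 33.85
position: [0.6218, 0.0205, 0.0344]
tcp_rot: [0.762, 0.648, -0.001, -0.001]
force: [-11.0, 1.7, 13.3]
gripper_width: -0.002
```

```bash
python3 -c "
from h import *
edges('w17');cop(3)"
```

```text
[-35.8   0.3] [-10.5   1.   12.4] 33.9
L,R [[470.9 173. ]
 [ 66.3 173. ]]
lid width 175.9 centre [0.6449 0.0135] slot mm [-11.7  -2.9] yaw rel feed -0.06
tool F [ -0.38 -11.1  -12.51] M [ 1.84  -0.112  0.008] sd [0.497 0.453 0.412 0.039 0.021 0.017] t 34.05
load point x mm -3.8 y 3.8 press 12.5
```

The lid has stalled: it slipped 1.5 mm under the tips, the horizontal force rose to 11 N, and its centre is at −11.7 mm. That is the stop's hard end. Next I'll lift straight off and check the lid stays put.

step_arm(targets=[[[1,0,0,-4,0,0,0],[1,0,0,-10,0,0,0],[1,0,0,-20,0,0,0],[1,0,-5,-40,0,0,0],[1,0,-10,-70,0,0,0],[1,0,-20,-100,0,0,0],[1,0,-35,-125,0,0,0],[1,0,-50,-145,0,0,0]]])

```text
t: 34.72
position: [0.5737, 0.0281, 0.181]
tcp_rot: [0.762, 0.648, 0.001, 0.001]
force: [0.4, 0.3, 0.1]
gripper_width: -0.0
```

```bash
python3 -c "
from h import *
s=get_state();C=cam('wrist');im=snap('wrist','w18')
a=np.radians(FY);x=np.array([np.cos(a),np.sin(a)]);y=np.array([-x[1],x[0]])
print(slot(s['position']),s['force']);want([*(O-.108*x-.185*y),.165],80.8)
d=im[:,:,2].astype(int)-im[:,:,1];print([ (c,int(np.flatnonzero(d[:200,c]>-2)[0])) for c in (230,260,290,320) if (d[:200,c]>-2).any()])
for c in (230,260,290,320):
  w=np.flatnonzero(d[:200,c]>-2)
  if len(w): print(slot(onz(C,(c,w[0]),.034)))
"
```

```text
[-84.4   0.1] [0.39866454 0.32256949 0.12216822]
[0.5731 0.0287 0.1861] F [3.07 1.07 4.05] t 34.77 shift [-185.6  -23.    20.6] turn [ 0.47 -0.08 -0.04]
[(230, 193), (260, 193), (290, 193), (320, 193)]
[-86.5 -40.9]
[-86.5 -14. ]
[-86.4  13. ]
[-86.4  39.9]
```

Lid's near edge is at −86.4 mm, square (centre −11.4). Now the lever.

step_arm(targets=[[[1,-20,-25,0,0,0,0],[1,-60,-25,0,0,0,0],[1,-100,-25,0,0,0,0],[1,-140,-25,0,0,0,0],[1,-170,-25,0,0,0,0],[1,-186,-25,0,0,0,0],[1,-186,-25,30,0,0,0],[1,-186,-25,60,0,0,0]]])

```text
t: 35.43
position: [0.5201, -0.1536, 0.12]
tcp_rot: [0.763, 0.647, 0.001, 0.003]
force: [0.7, -0.1, -0.2]
gripper_width: 0.001
```

```bash
python3 -c "
from h import *
a=np.radians(FY);x=np.array([np.cos(a),np.sin(a)]);y=np.array([-x[1],x[0]])
s=get_state();print(slot(s['position']));want([*(O-.108*x-.185*y),.105],80.8);print(slot((.570,-.160)))"
```

```text
[-108.3 -187.8]
[ 0.5201 -0.1536  0.12  ] F [ 0.68 -0.11 -0.22] t 35.43 shift [ 2.9  0.2 15. ] turn [ 0.35  0.09 -0.21]
[ -58.  -186.2]
```

step_arm(targets=[[[1,2,0,8,0,0,0],[1,2,0,14,0,0,0],[1,2,12,14,0,0,0],[1,2,24,14,0,0,0],[1,2,34,14,0,0,0],[1,2,44,14,0,0,0],[1,2,54,14,0,0,0],[1,2,64,14,0,0,0]]])

```text
t: 36.1
position: [0.5835, -0.1595, 0.106]
tcp_rot: [0.762, 0.648, 0.0, 0.001]
force: [-1.1, -0.0, 0.6]
gripper_width: 0.0
```

step_arm(targets=[[[1,0,5,0,0,0,0],[1,0,10,0,0,0,0],[1,0,14,0,0,0,0],[1,0,18,0,0,0,0],[1,0,21,0,0,0,0],[1,0,24,0,0,0,0],[1,0,24,0,0,0,0],[1,0,24,0,0,0,0]]])

```text
t: 36.77
position: [0.6058, -0.1635, 0.1035]
tcp_rot: [0.762, 0.648, -0.0, -0.0]
force: [-0.6, 0.2, -0.1]
gripper_width: -0.002
```

```bash
python3 -c "
from h import *
s=get_state();print(slot(s['position']));ft(3)
b=get_image('side');a=get_image('scene')
cv2.imwrite('pics/c19.png',np.hstack([cv2.resize(a[170:310,170:370],(400,280),interpolation=3),cv2.resize(b[110:270,170:370],(350,280),interpolation=3)])[:,:,::-1])"
```

```text
[ -22.1 -183.9]
tool F [ 0.32 -0.18 -0.34] M [-0.023  0.009 -0.004] sd [0.357 0.435 0.284 0.012 0.012 0.01 ] t 36.9167
```

View pics/c19.png

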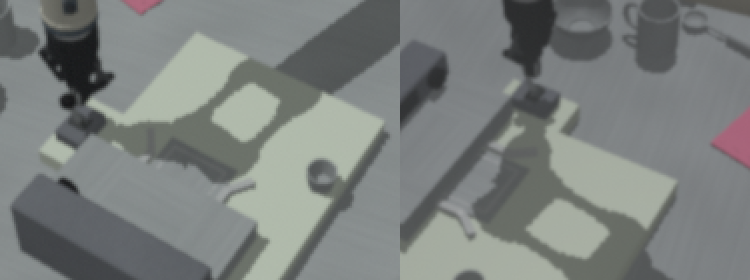

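The lever is moving ahead of the fingers (knob at (68,101) in the left crop) and the lid is under the hood. I'll keep pushing to the lever's end.

step_arm(targets=[[[1,0,2,0,0,0,0],[1,0,4,0,0,0,0],[1,0,6,0,0,0,0],[1,0,8,0,0,0,0],[1,0,10,0,0,0,0],[1,0,10,0,0,0,0],[1,0,10,0,0,0,0],[1,0,10,0,0,0,0]]])

```text
t: 37.68
position: [0.6158, -0.1652, 0.1038]
tcp_rot: [0.762, 0.648, -0.0, 0.0]
force: [-0.7, -0.2, 0.0]
gripper_width: -0.001
```

step_arm(targets=[[[1,0,1,0,0,0,0],[1,0,2,0,0,0,0],[1,0,3,0,0,0,0],[1,0,4,0,0,0,0],[1,0,5,0,0,0,0],[1,0,5,0,0,0,0],[1,0,5,0,0,0,0],[1,0,5,0,0,0,0]]])

```text
t: 38.35
position: [0.6207, -0.166, 0.1037]
tcp_rot: [0.762, 0.648, -0.0, 0.0]
force: [-0.9, -0.1, 0.6]
gripper_width: 0.003
```

```bash
python3 -c "
from h import *
s=get_state();print(slot(s['position']));ft(4)"
```

```text
[  -7. -184.]
tool F [0.19 0.07 0.37] M [0.058 0.01  0.014] sd [0.442 0.319 0.744 0.044 0.018 0.025] t 38.55
```

step_arm(targets=[[[1,0,1,0,0,0,0],[1,0,2,0,0,0,0],[1,0,3,0,0,0,0],[1,0,4,0,0,0,0],[1,0,5,0,0,0,0],[1,0,6,0,0,0,0],[1,0,6,0,0,0,0],[1,0,6,0,0,0,0]]])

```text
t: 39.22
position: [0.6229, -0.1663, 0.1032]
tcp_rot: [0.762, 0.648, -0.003, -0.004]
force: [-16.9, 2.7, 5.9]
gripper_width: -0.001
```

```bash
python3 -c "
from h import *
s=get_state();print(slot(s['position']));ft(3)
S=cam('scene');a=np.radians(FY);x=np.array([np.cos(a),np.sin(a)]);y=np.array([-x[1],x[0]])
im=snap('scene','s20')
for L in(.7,.85,1.):
  k=O+(-.02+.08*np.sin(L-.5))*x-.185*y; print(L,proj(S,[*k,.052+.08*np.cos(L-.5)]))
m=(im.sum(2)<90).astype(np.uint8);c=m[190:260,185:230];print('\n'.join(''.join('#' if v else '.' for v in r) for r in c))"
```

```text
[  -4.7 -183.9]
tool F [  0.49 -16.49  -5.28] M [2.777 0.046 0.045] sd [0.238 0.331 0.226 0.018 0.007 0.009] t 39.3667
0.7 [205.2107555  219.39818823]
0.85 [202.97260857 222.58909241]
1.0 [200.90143437 226.01397082]
.............................................
...........................#.................
...........................##................
.........................####................
........................#####................
.....................########................
........###.###.#.##.########................
...........############.####.................
.......#..#######.##########.................
..........##.###############.................
.........###################.................
.........#..#######.########.................
............################.................
............################.................
.........##.###.############.................
.......#....###############..................
............###############..................
.............##############..................
.............##############..................
..........
[... 1635 characters left out ...]
..........
.............................................
.............................................
.............................................
.............................................
.............................................
.............................................
.............................................
.............................................
.............................................
.............................................
.............................................
.............................................
.............................................
.............................................
.............................................
```

The hard end is reached: 16.5 N, and the knob at (201,225.5) matches the predicted 1.0 rad pixel (200.9,226.0). Retreating back and up.

step_arm(targets=[[[1,0,-8,0,0,0,0],[1,0,-25,0,0,0,0],[1,0,-45,-10,0,0,0],[1,0,-60,-40,0,0,0],[1,0,-70,-75,0,0,0],[1,0,-80,-110,0,0,0],[1,0,-80,-120,0,0,0],[1,0,-80,-120,0,0,0]]])

```text
t: 40.08
position: [0.5491, -0.1545, 0.2294]
tcp_rot: [0.762, 0.648, 0.002, 0.004]
force: [0.6, 0.1, 0.2]
gripper_width: -0.004
```

step_arm(targets=[[[1,25,-10,0,0,0,0],[1,60,-20,0,0,0,0],[1,95,-20,0,0,0,0],[1,130,-20,0,0,0,0],[1,155,-20,0,0,0,0],[1,155,-20,0,0,0,0],[1,155,-20,0,0,0,0],[1,155,-20,0,0,0,0]]])

```text
t: 40.75
position: [0.5527, 0.0018, 0.2223]
tcp_rot: [0.762, 0.648, -0.001, -0.0]
force: [-0.2, -0.1, 0.3]
gripper_width: -0.004
```

```bash
python3 -c "
from h import *
s=get_state();print(slot(s['position']),s['position'],s['force'],s['t'])
C=cam('wrist');snap('wrist','w21')
a=np.radians(FY);x=np.array([np.cos(a),np.sin(a)]);y=np.array([-x[1],x[0]])
k=O+(-.02+.08*np.sin(.5))*x-.185*y;print('expected knob px',proj(C,[*k,.052+.08*np.cos(.5)]))
k=O-.0864*x;print('expected near edge px',proj(C,[*(k+.06*y),.034]),proj(C,[*(k-.06*y),.034]))
"
```

```text
[-100.9  -29.2] [0.55272867 0.00178275 0.22229408] [-0.22224384 -0.05198743  0.3274484 ] 40.75
expected knob px [ 98.65278142 341.31517909]
expected near edge px [362.50124069 198.72797456] [246.12136319 198.80549206]
```

View pics/w21.png

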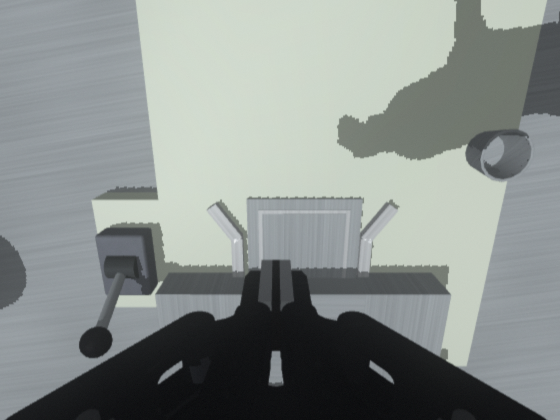

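The lid's near corners at (247,198) and (362,198) and the knob at (96,341) match the predicted pixels. The cup is standing. Handing in.

```bash
python3 -c "
from plant import *
print(sign_off())"
```

```text
the job is handed in; nothing more can be done
None
```

I slid the lid home under the hood, pressing only on its top, and threw the lever fully over. I handed the job in at about 41 s; no verdict was reported.

- **Lid:** in the last picture its centre is about 11 mm in front of the hood, within about 1 mm of the centre line and under 1° off the feed direction. It had not moved after I lifted off.
- **Feed stop:** it can't be seen, so this is inferred. The push force first rose about 12 mm before the end. Then the lid stalled under the fingers at about 11 N, which fits the stop's full travel.
- **Lever:** it reached its hard end at about 16 N, and the knob matches the predicted position for 1.0 rad in two camera views.
- **Press force:** the highest reading I saw was about 13 N. The tool reports force only at the end of each move and during camera calls, so brief peaks in between were not seen.
- **Other kitchenware:** the sauce cup is still standing where it was. The arm only passed well clear of the rest, but I did not measure their final positions.

**What went wrong on the way:** my first two-finger drags turned the lid up to 13° off line, because one fingertip carried all the load. I straightened it by dragging with one loaded finger, then fed it in with the fingers shut on its centre line. A few automatic readings of the lid's width were wrong once it was between the guides, so I relied on its rear edge there.

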